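# Set the stock tags on the parts bins

### The job

Put the hinged stock tags on the four parts bins right by pushing over, with the fingertips, each tag that is wrong: the tags of the two bins filled to the brim must lean back over their bins, ring side up, and the tags of the empty bin and of the bin with only one bolt left must lean forward to you, bar side up. Push the tags all the way over, leave the tags that are already right as they are, and do not lift or shift the bins or any of the loose things around them.

Things in the scene. Friction and masses are not known exactly. Their poses are not given: they have to be found in the camera images.
- rack: Fixed grey rack plate on the bench, 190 x 420 x 12 mm, origin at the centre of its underside, x to the back (away from the robot), y along the row. It carries four parts bins side by side, 95 mm apart in y, in any order, and has a 50 mm ledge in front of them.
- nut_bin: Loose open grey plastic parts bin, 120 (x) x 84 (y) x 50 mm high, about 0.7 kg with its contents: the full one, heaped to the brim with hexagon nuts. Origin at the centre of its underside, 12 mm above the bench; x to the back, y along the row. Each bin carries its own hinged tag at the front wall.
- nut_bin_hinge (a point): Middle of the hinge axis of that bin's tag, 56 mm in front of the bin's origin, 75 mm above its underside (87 mm above the bench); axes as the bin's: the hinge axis is y, x points to the back.
- nut_tag (a joint): Tag of that bin: an aluminium plate 56 mm wide, 4 mm thick, standing up 60 mm from the hinge axis. 0 = leaning 45 degrees forward to the robot, a raised straight bar facing up; pi/4 = upright; pi/2 = leaning 45 degrees back over its bin, a raised ring facing up. In both end positions its free edge is 42 mm above the hinge and 42 mm before or behind it. Free hinge, light (under 1 N at the edge); once past upright it falls over to the other stop under its own weight.
- bolt_bin: Loose open grey plastic parts bin, 120 (x) x 84 (y) x 50 mm high, about 0.7 kg with its contents: the full one, filled to the brim with bolts. Origin at the centre of its underside, 12 mm above the bench; x to the back, y along the row. Each bin carries its own hinged tag at the front wall.
- bolt_bin_hinge (a point): Middle of the hinge axis of that bin's tag, 56 mm in front of the bin's origin, 75 mm above its underside (87 mm above the bench); axes as the bin's: the hinge axis is y, x points to the back.
- bolt_tag (a joint): Tag of that bin: an aluminium plate 56 mm wide, 4 mm thick, standing up 60 mm from the hinge axis. 0 = leaning 45 degrees forward to the robot, a raised straight bar facing up; pi/4 = upright; pi/2 = leaning 45 degrees back over its bin, a raised ring facing up. In both end positions its free edge is 42 mm above the hinge and 42 mm before or behind it. Free hinge, light (under 1 N at the edge); once past upright it falls over to the other stop under its own weight.
- low_bin: Loose open grey plastic parts bin, 120 (x) x 84 (y) x 50 mm high, about 0.7 kg with its contents: the nearly empty one, a single bolt lying on its floor. Origin at the centre of its underside, 12 mm above the bench; x to the back, y along the row. Each bin carries its own hinged tag at the front wall.
- low_bin_hinge (a point): Middle of the hinge axis of that bin's tag, 56 mm in front of the bin's origin, 75 mm above its underside (87 mm above the bench); axes as the bin's: the hinge axis is y, x points to the back.
- low_tag (a joint): Tag of that bin: an aluminium plate 56 mm wide, 4 mm thick, standing up 60 mm from the hinge axis. 0 = leaning 45 degrees forward to the robot, a raised straight bar facing up; pi/4 = upright; pi/2 = leaning 45 degrees back over its bin, a raised ring facing up. In both end positions its free edge is 42 mm above the hinge and 42 mm before or behind it. Free hinge, light (under 1 N at the edge); once past upright it falls over to the other stop under its own weight.
- empty_bin: Loose open grey plastic parts bin, 120 (x) x 84 (y) x 50 mm high, about 0.7 kg with its contents: the empty one. Origin at the centre of its underside, 12 mm above the bench; x to the back, y along the row. Each bin carries its own hinged tag at the front wall.
- empty_bin_hinge (a point): Middle of the hinge axis of that bin's tag, 56 mm in front of the bin's origin, 75 mm above its underside (87 mm above the bench); axes as the bin's: the hinge axis is y, x points to the back.
- empty_tag (a joint): Tag of that bin: an aluminium plate 56 mm wide, 4 mm thick, standing up 60 mm from the hinge axis. 0 = leaning 45 degrees forward to the robot, a raised straight bar facing up; pi/4 = upright; pi/2 = leaning 45 degrees back over its bin, a raised ring facing up. In both end positions its free edge is 42 mm above the hinge and 42 mm before or behind it. Free hinge, light (under 1 N at the edge); once past upright it falls over to the other stop under its own weight.
- loose_bolt: Loose bolt lying on the rack's front ledge, 22 x 64 x 20 mm; a bystander. Origin at the centre of its underside.
- loose_nut: Loose nut lying on the rack's front ledge, 24 x 27 x 12 mm; a bystander. Origin at the centre of its underside.
- loose_bearing: Loose ball bearing on the bench in front of the rack, 47 mm across, 14 mm high; a bystander. Origin at the centre of its underside.
- loose_tape: Loose black roll of tape on the bench, 62 mm across, 19 mm high; a bystander. Origin at the centre of its underside.

How it is judged:
By the outcome, as a careful person would: the job done as asked, in the order asked, and still so for the second after the job is handed in, with the robot touching nothing.
It also fails if it takes over 45 s, if anything falls off the work surface, if the arm or the gripper's body presses on something with over 40 N, if the wrist force passes 120 N, or if a joint passes its speed limit or range.

### The arm

A 7-joint arm with a two-finger parallel gripper is mounted at the origin on a cart in front of the work surface, level with it; the furniture and walls round the work are solid. World frame = base frame: x ahead of the robot, y to its left, z up, the work surface at z = 0. Lengths are in m, angles in rad, forces in N, time in s.
With the tool pointing down it reaches from about 0.425 to 0.925 m from the base axis. Payload 6.8 kg.
Tool frame: the origin (TCP) lies midway between the tips of the shut fingers; the grasp point (between the pads) lies 19 mm behind it; z points along the fingers, y is the line along which they close (so a half turn about z gives the same grasp; the last joint's range is limited). The gripper opens to 85 mm and grips with 20 to 120 N. Pads are 22 mm wide; open, the fingers measure 114 mm over their backs; the gripper's body (76 mm by 85 mm) begins 54 mm behind the grasp point. The pads swing forward as they close: fully open they stand 13 mm farther back than shut.
Start: joints at [-1.353, 0.477, 0.022, 1.555, -0.011, 1.109, -0.083], TCP at [0.216, 0.64, 0.231] pointing down, gripper open.
Joint ranges: [-2.96, 2.96], [-0.34, 2.1], [-1.41, 1.46], [0.24, 2.44], [-1.37, 4.51], [0.17, 1.92], [-2.96, 2.96]. Speed limits (rad/s): [2.39, 2.39, 3.14, 3.14, 3.14, 3.14, 3.14].

### API

Orientations are given as a rotation vector (axis times angle).
In Python, from cell import * gives the robot as it stands.
- The arm moves only by the shell command python3 -m jog 'ROWS' [OPENING] [FORCE]. ROWS is a JSON object of lists of equal length, an entry for each row: "delta_pos": the shift along the tool's x, y, z in mm, a list of three; "spin": the turn about the tool's z in degrees. A call has exactly 8 rows; each row is the pose to reach, as a shift and turn from the pose commanded when the call began, along the tool's axes at that moment; what a row does not reach only later rows make up. A row lasts 1/10 s, in which the tool goes at most 50 mm and 8.59 degrees, less where a joint would pass 70% of its speed; a pose out of reach is approached as far as the arm can. A call with a gripper value outside its range is refused whole. OPENING is the finger opening in mm, from 0 to 85.4, set as the call begins (- or left out, the last holds). The fingers move at their own pace and stop on an object; FORCE is the grip in N (left out, the last holds). Time passes only in rows, so rows that repeat a pose let the fingers close, or fill a call up. It gives the time, the measured TCP pose, the force, the opening and the grip force at its end, in the units of the state.
- sense(): the state, without advancing time (a new reading comes with each control period).
- capture(name): name is "scene" or "top" or "wrist"; returns a dict with "frame" (420x560x3 uint8, red, green, blue), "fx", "fy", "cx", "cy" (pixels), "pose" (4x4, takes a point from camera to world coordinates); the wrist camera has in their place "tool_from_camera" (4x4, takes a point from camera to tool coordinates, whose origin is the TCP and whose axes are the flange's). Camera axes: x right, y down, z forward; pixel columns grow to the right and rows downward; lengths in m; the calibration is good to about 2 mm. A picture is of the moment at which its call begins: read the wrist's pose just before it. There is no depth.
- close_job(): hands the job in; it is judged then, once.
The state is a dict: "time_s": time; "q": joint angles; "joint_velocities": joint speeds; "joint_torque": joint torques, N m; "tool_pos": TCP position; "ee_rot": TCP orientation; "ft_force": force on the tool from outside, world axes, zero at the start; "torque": the same for the moment, N m; "gripper_width": opening from 0.0 (shut) to 1.0 (fully open); "grip_force": force on a finger pad.
Only numpy, scipy, OpenCV 4.12 (cv2) and the standard library are available. Lean on these libraries where they do the work, as an engineer would, in place of code of your own. Each camera call takes 0.05 s, during which the arm holds its last target. There are 200 camera calls.

## Working session

There is one attempt and no reset: what is moved stays moved. The work goes in short steps, Python scripts to look and compute and a shell command to move; the robot and the scene stay as the last step left them, time stands still between calls to the robot, and variables do not carry over. Pictures are saved under pics/ and viewed, at most 10 in all, crops included, and the job is handed in when it is done.

```bash
mkdir -p pics; python3 - <<'E'
from cell import *
import cv2,numpy as np
s=sense();print(s['time_s'],s['tool_pos'],s['ee_rot'],s['gripper_width'])
for n in ("scene","top"):
    c=capture(n);cv2.imwrite(f'pics/{n}0.png',c['frame'][:,:,::-1])
    np.savez(f'{n}0.npz',**c);print(n,c['fx'],c['fy'],c['cx'],c['cy'],np.round(c['pose'],4).tolist())
E
```

```text
0.0 [0.21585494 0.63892181 0.23033674] [-5.09426955e-01 -3.09983296e+00  2.83007909e-03] 1.0007150491491266
scene 414.5933123844752 414.5933123844752 278.10681369170317 209.26528123915946 [[0.8873, -0.3105, 0.3411, 0.2064], [-0.4612, -0.5927, 0.6603, -0.5245], [-0.0029, -0.7432, -0.6691, 0.7418], [0.0, 0.0, 0.0, 1.0]]
top 398.1889583796627 398.1889583796627 280.9515943055903 203.2953417305022 [[-0.0172, -0.9883, 0.1514, 0.4296], [-0.9999, 0.0168, -0.0041, 0.1118], [0.0015, -0.1515, -0.9885, 0.9389], [0.0, 0.0, 0.0, 1.0]]
```

View pics/scene0.png

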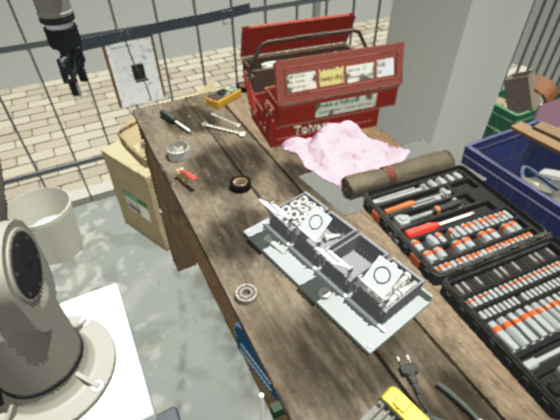

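View pics/top0.png

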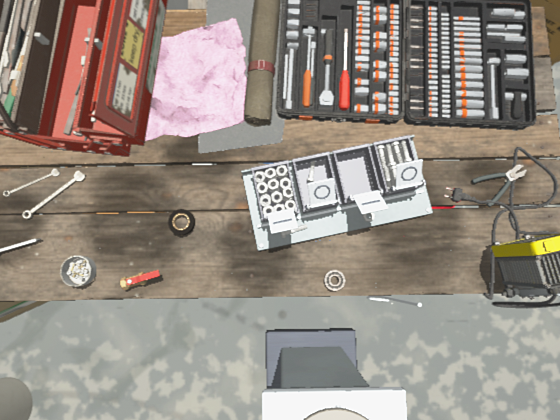

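```bash
python3 - <<'E'
import cv2,numpy as np
a=cv2.imread('pics/top0.png')[125:260,235:440]
b=cv2.imread('pics/scene0.png')[185:350,235:440]
cv2.imwrite('pics/c0.png',np.vstack([cv2.resize(a,(560,369),interpolation=2),cv2.resize(b[:85],(560,231),interpolation=2)]))
E
```

```text
(no output)
```

View pics/c0.png

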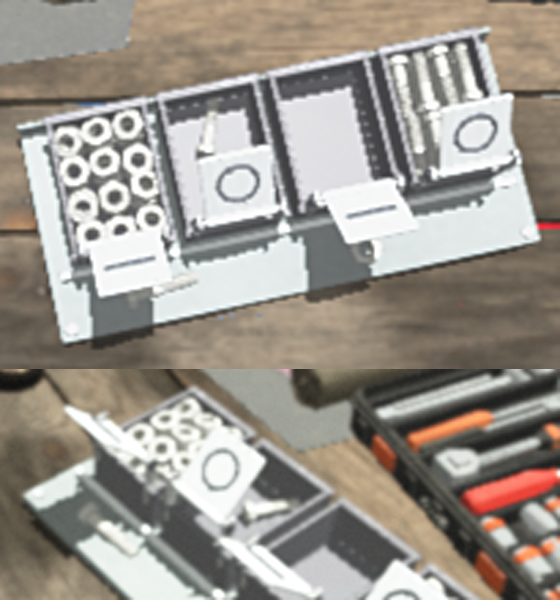

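```bash
cat > h.py <<'E'
import numpy as np
def ray(n,u,v,z):
    c=np.load(n+'0.npz');P=c['pose'];d=P[:3,:3]@np.array([(u-c['cx'])/c['fx'],(v-c['cy'])/c['fy'],1])
    return P[:3,3]+d*(z-P[2,3])/d[2]
E
python3 - <<'E'
from h import *
from scipy.spatial.transform import Rotation as R
k=560/205
f=lambda u,v,z:ray('top',235+u/k,125+v/k,z)
A=f(65,342,.012);B=f(540,238,.012);C=f(18,128,.012)
y=(A-B)/np.linalg.norm(A-B);x=np.array([y[1],-y[0],0])
print('len',np.linalg.norm(A-B),np.linalg.norm(A-C),'yaw',np.degrees(np.arctan2(x[1],x[0])))
O=(A+B)/2+x*.095;print('rack',O,x)
def loc(p):return np.round([(p-O)@x,(p-O)@y],4)
for n,p in dict(nut=f(130,263,.109),low=f(238,183,.109),emp=f(370,214,.109),bolt=f(475,134,.109)).items(): print(n,p,loc(p))
# loose bolt, nut on ledge
print('bolt',loc(f(178,283,.02)),'nut',loc(f(372,250,.02)))
print(R.from_rotvec([-.509426955,-3.09983296,.00283]).as_matrix().round(3))
E
```

```text
len 0.41713587948735475 0.19036464485413096 yaw 11.31595075581047
rack [ 0.5968028  -0.02480084  0.012     ] [0.98056007 0.19621913 0.        ]
nut [0.51858204 0.10557413 0.109     ] [-0.0511  0.1432]
low [0.57946867 0.02073667 0.109     ] [-0.0081  0.0481]
emp [ 0.55343441 -0.08038632  0.109     ] [-0.0534 -0.046 ]
bolt [ 0.61520992 -0.16565187  0.109     ] [-0.0096 -0.1417]
bolt [-0.0672  0.1046] nut [-0.0749 -0.0628]
[[-0.947  0.32  -0.   ]
 [ 0.32   0.947 -0.002]
 [-0.    -0.002 -1.   ]]
```

```bash
python3 -m jog '{"delta_pos":[[-27,-30,0],[-54,-60,0],[-81,-90,0],[-108,-120,0],[-135,-150,0],[-162,-180,0],[-189,-210,0],[-216,-240,0]],"spin":[-4,-8,-12,-16,-20,-24,-28,-30]}' 0 20; python3 -c "
from cell import *
s=sense();print(s['tool_pos'],s['ee_rot'],s['joint_velocities'])
from scipy.spatial.transform import Rotation as R
import numpy as np
M=R.from_rotvec(s['ee_rot']).as_matrix();print(M.round(3));print(M.T@(np.array([.4511,.0914,.2300])-s['tool_pos']))"
```

```text
time_s: 0.9
tool_pos: [0.3442, 0.3412, 0.2311]
ee_rot: [0.314, -3.126, 0.0]
ft_force: [0.1, -0.6, 0.7]
gripper_width: -0.001
grip_force: 0.0
[0.34416781 0.34115961 0.23109629] [ 3.13909865e-01 -3.12560511e+00  4.04681825e-04] [ 0.53801018 -0.27581635  0.19850824  0.34269207 -0.03602915 -0.07338466
  1.05975544]
[[-0.98  -0.199 -0.   ]
 [-0.199  0.98  -0.   ]
 [ 0.    -0.    -1.   ]]
[-0.0551303  -0.26603553  0.00114159]
```

```bash
python3 -m jog '{"delta_pos":[[-8,-40,0],[-16,-80,0],[-24,-120,0],[-32,-160,0],[-40,-200,0],[-48,-240,0],[-55,-266,0],[-55,-266,0]],"spin":[0,0,0,0,0,0,0,0]}'; python3 - <<'E'
from cell import *
import cv2,numpy as np
s=sense();print(s['tool_pos'],s['ee_rot'])
c=capture("wrist");d=capture("top")['frame'][100:310,180:460]
cv2.imwrite('pics/w1.png',np.vstack([c['frame'][:,:,::-1][::1,::1],cv2.resize(d[:,:,::-1],(560,420))])[:840])
im=cv2.imread('pics/w1.png');cv2.imwrite('pics/w1.png',cv2.resize(im,(400,600),interpolation=cv2.INTER_AREA))
from h import *
O=np.array([.5968,-.0248]);x=np.array([.98056,.19622]);y=np.array([-.19622,.98056])
p=np.array(s['tool_pos'][:2])-O;print('local',p@x,p@y)
E
```

```text
time_s: 1.7
tool_pos: [0.4511, 0.089, 0.2312]
ee_rot: [-0.3, 3.127, -0.002]
ft_force: [0.1, 0.4, 0.1]
gripper_width: 0.001
grip_force: 0.0
[0.45109349 0.08895599 0.23122969] [-2.99606089e-01  3.12707168e+00 -1.93265107e-03]
local -0.12055277568599507 0.14013510321626113
```

View pics/w1.png

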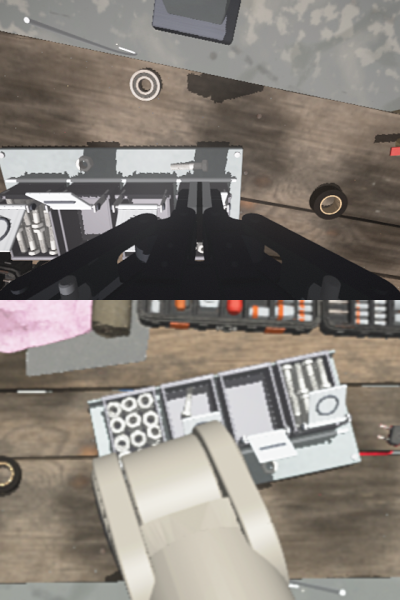

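```bash
python3 -m jog '{"delta_pos":[[0,2,30],[0,2,60],[0,2,90],[0,2,119],[-12,2,119],[-24,2,119],[-32,2,119],[-40,2,119]],"spin":[0,0,0,0,0,0,0,0]}' && python3 -m jog '{"delta_pos":[[-8,0,0],[-16,0,0],[-24,0,0],[-32,0,0],[-40,0,0],[-48,0,0],[-55,0,0],[-55,0,0]],"spin":[0,0,0,0,0,0,0,0]}'
```

```text
time_s: 2.6
tool_pos: [0.4907, 0.1036, 0.1137]
ee_rot: [-0.311, 3.124, 0.001]
ft_force: [-0.9, -0.6, 1.9]
gripper_width: 0.003
grip_force: 0.8
time_s: 3.4
tool_pos: [0.544, 0.1139, 0.1123]
ee_rot: [-0.31, 3.125, 0.0]
ft_force: [-1.0, -0.0, 0.7]
gripper_width: 0.004
grip_force: 0.0
```

```bash
python3 -m jog '{"delta_pos":[[15,0,0],[25,0,-40],[25,0,-85],[25,0,-118],[0,-30,-118],[-25,-60,-118],[-45,-85,-118],[-66,-99,-118]],"spin":[0,0,0,0,0,0,0,0]}'; python3 - <<'E'
from cell import *
import cv2,numpy as np
s=sense()
d=capture("scene")['frame'][150:360,220:500]
cv2.imwrite('pics/s2.png',cv2.resize(d[:,:,::-1],(560,420)))
O=np.array([.5968,-.0248]);x=np.array([.98056,.19622]);y=np.array([-.19622,.98056])
p=np.array(s['tool_pos'][:2])-O;print('local',p@x,p@y,s['tool_pos'])
E
```

```text
time_s: 4.2
tool_pos: [0.6277, 0.0265, 0.2304]
ee_rot: [0.306, -3.127, 0.002]
ft_force: [0.0, 0.7, 0.4]
gripper_width: -0.001
grip_force: 0.0
local 0.040374602320281304 0.04428555586592362 [0.6277     0.02654694 0.23042379]
```

View pics/s2.png

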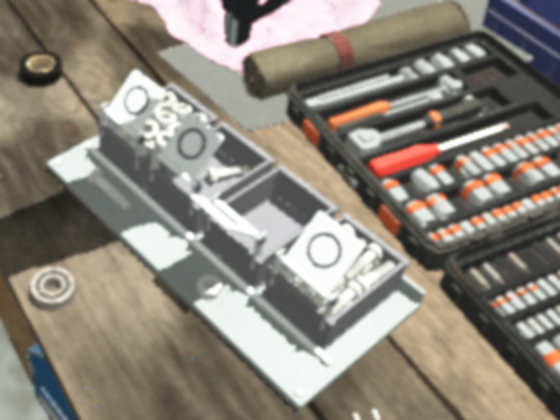

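The crop shows the nut tag now leaning back with its ring up at (135,100). The low tag is still back at (190,145), and the other two tags are unchanged.

```bash
python3 -m jog '{"delta_pos":[[0,3,30],[0,3,60],[0,3,90],[0,3,117],[4,3,117],[12,3,117],[20,3,117],[28,3,117]],"spin":[0,0,0,0,0,0,0,0]}' && python3 -m jog '{"delta_pos":[[8,0,0],[16,0,0],[24,0,0],[32,0,0],[40,0,0],[47,0,0],[53,0,0],[53,0,0]],"spin":[0,0,0,0,0,0,0,0]}' && python3 -m jog '{"delta_pos":[[-10,0,0],[-20,0,-30],[-20,0,-75],[-20,0,-118],[-20,40,-125],[-20,85,-125],[-20,130,-125],[-20,175,-125]],"spin":[0,0,0,0,0,0,0,0]}' && python3 -m jog '{"delta_pos":[[0,40,0],[0,80,0],[0,120,0],[0,150,0],[0,150,0],[0,150,0],[0,150,0],[0,150,0]],"spin":[0,0,0,0,0,0,0,0]}'; python3 - <<'E'
from cell import *
import cv2,numpy as np
d=capture("scene")['frame'][150:360,220:500]
e=capture("top")['frame'][115:265,230:450]
cv2.imwrite('pics/s3.png',np.vstack([cv2.resize(d[:,:,::-1],(400,300)),cv2.resize(e[:,:,::-1],(400,273))]))
E
```

```text
time_s: 5.05
tool_pos: [0.5995, 0.0269, 0.1153]
ee_rot: [-0.31, 3.123, 0.001]
ft_force: [1.0, 0.4, 1.2]
gripper_width: -0.001
grip_force: 0.4
time_s: 5.85
tool_pos: [0.5459, 0.0163, 0.1132]
ee_rot: [0.31, -3.125, -0.0]
ft_force: [-0.4, -0.7, 0.7]
gripper_width: 0.0
grip_force: 0.0
time_s: 6.65
tool_pos: [0.5328, 0.1944, 0.2389]
ee_rot: [-0.31, 3.125, 0.001]
ft_force: [0.0, 0.7, -0.5]
gripper_width: 0.002
grip_force: 0.0
time_s: 7.45
tool_pos: [0.5036, 0.3377, 0.2384]
ee_rot: [-0.306, 3.126, -0.001]
ft_force: [0.3, -0.0, -0.4]
gripper_width: -0.002
grip_force: 0.0
```

View pics/s3.png

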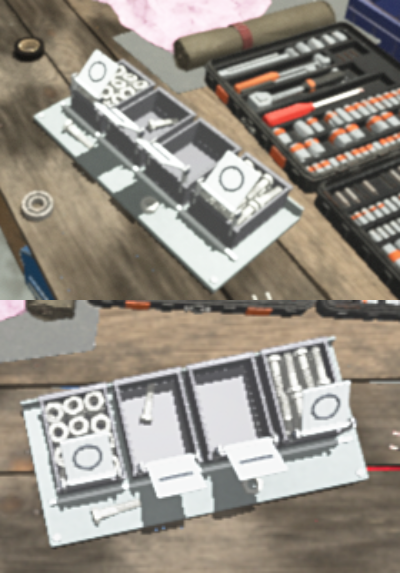

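Both views show rings up on the nut bin (88,455) and bolt bin (325,405), and bars up on the low bin (175,475) and empty bin (258,458). The bins and loose items haven't moved, and the arm is clear.

```bash
python3 -c "
from cell import *
print(close_job())"
```

```text
the job is handed in; nothing more can be done
None
```

I handed the job in after about 7.5 s of robot time: I pushed the nut-bin tag back (ring up) and the low-bin tag forward (bar up), left the other two tags as they were, and saw no bins or loose items moved in the last pictures.

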